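# Eject the struck blank through the press guard

## Task

A struck blank is sitting down in the die of the bench press. Reach in through the window of the press guard with the closed fingertips and push the ejector lever's thumb pad all the way down to its stop, so that the blank stands up out of the die, without touching any part of the guard. Do not touch the blank and leave the other things on the bench where they are. The program finishes while still holding the lever down.

Things in the scene. Friction and masses are not known exactly. Their poses are not given: they have to be found in the camera images.
- press: Grey cast-iron bench arbor press, fixed. Origin on the bench below the centre of the ejector lever's thumb pad (at rest); x level from the pad to the back of the press, y left seen from the front, z up. Bed: top 50 mm above the bench, from 70 mm behind the origin. Die axis 160 mm, column 260 to 340 mm behind. Head over the die, at heights 270 to 370 mm, its front 107 mm behind the origin.
- guard: Fixed aluminium sheet guard on the press front, not to be touched. Origin on the bench below the centre of its window; axes parallel to the press's. A box of 3 mm sheet, 159 mm wide (y), from 64 mm before the origin to 88 mm behind, closed front and sides, flat level top 103 mm above the bench with the hand window in it. Foot flanges 17 mm wide, 3 mm high beside the side walls.
- window (a point): Centre of the guard's hand window, level with the upper face of the guard's top, 103 mm above the bench; axes as the guard's. The opening is 92 mm wide (y) by 74 mm deep (x); a 1 mm bead runs round its edge. The guard is bolted through slots, so the window is off by up to 8 mm sideways and 6 mm fore and aft from exactly above the pad.
- screen (a point): Middle of the top edge of the guard's upright clear screen in its aluminium frame, 251 mm above the bench. It stands on the rear edge of the guard's top, 83 to 93 mm behind the window's centre, 159 mm wide; clear side screens run back from its ends, beside the die.
- pad (a point): Centre of the upper face of the ejector lever's thumb pad, a steel plate 40 by 40 by 8 mm on the front end of the lever, seen through the window. At rest it is level and 79 mm above the bench, 24 mm below the guard's upper face; with the lever at its stop 59 mm above the bench, 44 mm below that face, under 1 mm nearer the front, and tipped 0.2 rad front edge down.
- ejector (a joint): Angle of the ejector lever (rad): 0 at rest, grows as the pad goes down, 0.2 at its stop. A steel bar with its pivot 100 mm behind the pad's centre and 66 mm above the bench. A spring returns it when let go: pushed at the pad's centre it starts to move at about 3.5 N and takes about 10 N just before the stop.
- die (a point): Centre of the mouth of the round die (68 mm outside, 39 mm mouth, 6 mm deep), on the die's upper face, 124 mm above the bench and under the ram. The lever lifts an ejector pin of 16 mm diameter in its floor, by 12 mm at the stop.
- blank: Struck brass disc, 36 mm diameter, 4 mm thick, about 36 g, loose. Origin: centre of its underside, z up; at first on the floor of the die, 6 mm below the die's upper face. With the lever at its stop it stands on the pin, its underside about 5.5 mm above the die's upper face; a violent jab of the lever could toss it off.
- jar: Small closed glass jar, 56 mm diameter, 70 mm high, loose bystander. Origin: centre of its underside.
- stand: Black stepped round base with a small steel clamp post (third-hand stand), 68 mm diameter, 82 mm high, loose bystander. Origin: centre of its underside.
- block: Square steel bench block, 60 by 60 by 22 mm, loose bystander. Origin: centre of its underside.
- collar: Steel die collar (ring), 56 mm outside, 38 mm bore, 20 mm high, loose bystander. Origin: centre of its underside.

How it is judged (in metres and radians):
At the end, for the whole second after the job is handed in: The fingers still hold the ejector lever down (more than 1 N on it) within 0.03 rad of its stop at 0.2 rad, and the blank stands at rest on the ejector pin: its underside more than 2 mm above the die's upper face, within 10 mm of the die axis and within 0.2 rad of level (value of joint ejector above 0.17 rad and contact force between the fingers and ejector above 1 N and z of blank in the frame of die above 0.002 m and horizontal distance between blank and die below 0.01 m and angle between blank's own z axis and vertical below 0.2 rad and linear speed of blank below 0.02 m/s); the arm keeps its last pose, push and grip.
It fails at once if the guard is touched (contact force between guard and anything else above 0.3 N).
It fails at once if the blank is touched by the robot (contact force between any of the fingers, the arm and blank above 0.2 N).
It fails at once if the blank is tossed out of the die (horizontal distance between blank and die above 0.02 m).
It fails at once if one of the other things on the bench is moved or lifted (distance of any of jar, stand, block, collar from where it was at the start of the episode above 0.015 m).
It also fails if it takes over 32 s, if anything falls off the work surface, if the arm or the gripper's body presses on something with over 40 N, if the wrist force passes 120 N, or if a joint passes its speed limit or range.

## Robot

A 6-joint arm with a two-finger parallel gripper is mounted at the origin on the work surface. World frame = base frame: x ahead of the robot, y to its left, z up, the work surface at z = 0. Lengths are in mm, angles in degrees, forces in N, time in s.
With the tool pointing down it reaches from about 350 to 850 mm from the base axis. Payload 8.1 kg.
Tool frame: the origin (TCP) lies between the finger pads; the fingertips stand 11 mm ahead of it and the grasp point (between the pads) lies 8 mm behind it; z points along the fingers, y is the line along which they close (so a half turn about z gives the same grasp; the last joint's range is limited). The gripper opens to 85 mm and grips with 20 to 120 N. Pads are 22 mm wide; open, the fingers measure 114 mm over their backs; the gripper's body (76 mm by 85 mm) begins 54 mm behind the grasp point. The pads swing forward as they close: fully open they stand 13 mm farther back than shut.
Start: joints at [62.086, 7.471, 85.268, -0, 87.261, -4.893], TCP at [234.625, 552.229, 242.292] pointing down, gripper open.
Joint ranges: [-169.43, 169.43], [-51.17, 129.36], [1.28, 143.12], [-76.62, 256.62], [0, 156.53], [-152.29, 152.29]. Speed limits (degrees/s): [136.94, 136.94, 159.86, 180, 180, 180].

## Interface

Orientations are given as [roll, pitch, yaw] about the fixed x, y, z axes, in that order (R = Rz(yaw) Ry(pitch) Rx(roll)).
In Python, from bench import r, snapshot, get_calibration gives the robot as it stands.
- The arm moves only by the tool step_arm, never from a script. Its argument "rows" is a list of rows, each a list of 2 entries, a list of its own where there are three numbers: the shift along the tool's x, y, z in mm, then the turn about the tool's z in degrees. In form: [[[tx, ty, tz], yaw], ...]. A call has 1 to 12 rows; each row is the pose to reach, as a shift and turn from the pose commanded when the call began, along the tool's axes at that moment; what a row does not reach only later rows make up. A row lasts 1/10 s, in which the tool goes at most 50 mm and 8.59 degrees, less where a joint would pass 70% of its speed; a pose out of reach is approached as far as the arm can. A call with a gripper value outside its range is refused whole. "fingers" is the opening, from 0 (shut) to 1 (fully open), set as the call begins (left out, the last holds). The fingers move at their own pace and stop on an object; "squeeze" is the grip in N (left out, the last holds). Time passes only in rows, so rows that repeat a pose let the fingers close. It gives the time, the measured TCP pose, the force, the opening and the grip force at its end, in the units of the state.
- r.sense(): the state, without advancing time (a new reading comes with each control period).
- snapshot(name): name is "scene" or "side" or "wrist"; returns the picture (480x640x3 uint8, blue, green, red); there is no depth.
- get_calibration(name): a dict with "fovy" (degrees; the focal length in pixels is half the picture's height over the tangent of half this angle, whatever the lens; pixels are square), "cx", "cy" (the principal point, pixels), "eye" and "orientation" of the camera in the world. Camera axes: x right, y up, looking along -z (the intrinsics and any distortion apply to the point x, -y, -z); pixel columns grow to the right and rows downward; lengths in mm; the calibration is good to about 2 mm. A picture is of the moment at which its call begins: read the wrist's pose just before it. get_calibration takes no time and is no camera call; for the wrist camera it gives the pose at the moment of the call.
- r.hand_in(): hands the job in; it is judged then, once.
The state is a dict: "time": time; "joint_pos": joint angles; "qd": joint speeds; "joint_efforts": joint torques, N m; "tool_pos": TCP position; "tcp_rot": TCP orientation; "ft_force": force on the tool from outside, world axes, zero at the start; "wrist_torque": the same for the moment, N m; "finger_gap": finger opening in mm; "grip_force": force on a finger pad.
Only numpy, scipy, OpenCV 4.12 (cv2) and the standard library are available. Lean on these libraries where they do the work, as an engineer would, in place of code of your own. Each camera call takes 0.05 s, during which the arm holds its last target. There are 200 camera calls.

## Working session

There is one attempt and no reset: what is moved stays moved. The work goes in short steps, Python scripts to look and compute and a tool call to move; the robot and the scene stay as the last step left them, time stands still between calls to the robot, and variables do not carry over. Pictures are saved under pics/ and viewed, at most 10 in all, crops included, and the job is handed in when it is done.

Besides the shell and the picture viewer there is one more tool, called after ">>>" in YAML: its name, and indented under it one key for each argument. step_arm: Moves the arm, as the interface text tells. Its arguments: {"type":"object","properties":{"rows":{"type":"array"},"fingers":{"type":"number"},"squeeze":{"type":"number"}},"required":["rows"]}

```bash
mkdir -p pics; python3 - <<'E'
from bench import r,snapshot,get_calibration
import cv2,numpy as np
s=r.sense();print(s['time'],s['tool_pos'],s['tcp_rot'],s['finger_gap'])
for n in("scene","side","wrist"):
    print(n,get_calibration(n)); cv2.imwrite(f"pics/{n}0.png",snapshot(n))
E
```

```text
0.0 [234.37261527 551.77466931 241.24374098] [-1.79896024e+02 -8.93052861e-03  1.56979035e+02] 85.6403691181563
scene {'fovy': 44.647829010172934, 'cx': 318.1899708408083, 'cy': 232.3199582937287, 'eye': array([1400.42329417,  640.34015931,  793.03848931]), 'orientation': array([ 58.10283339,   0.99115503, 125.29209347])}
side {'fovy': 57.9333380842659, 'cx': 321.6512894812948, 'cy': 243.7660533371089, 'eye': array([ 315.64697201, -382.21363593,  631.75825086]), 'orientation': array([ 47.47001519,  -0.70361245, -30.65669005])}
wrist {'fovy': 60.897603086230376, 'cx': 316.7358583104578, 'cy': 239.1829033565503, 'eye': array([173.065791  , 578.82036079, 372.60525694]), 'orientation': array([-15.44791242,   0.09955021,  66.98180924])}
```

View pics/scene0.png

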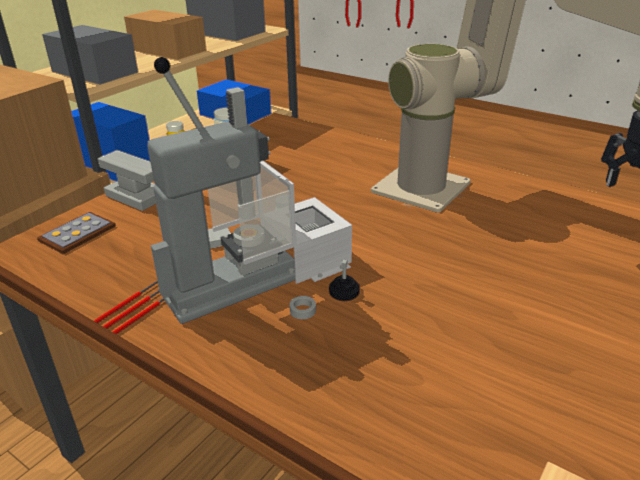

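View pics/side0.png

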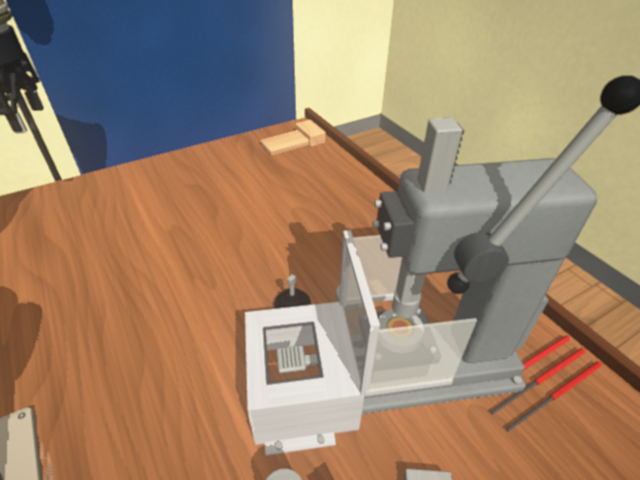

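The side view shows the guard top at lower centre, with window corners near (265,330), (315,322), (323,378) and (270,383). The ribbed pad is near (291,358). The scene view shows the stand and collar at the robot's left of the guard, and the jar and block on its right. I'll cast rays for a first estimate.

```bash
cat >h.py <<'E'
import numpy as np
from scipy.spatial.transform import Rotation as R
def cast(c,px,z):
    px=np.atleast_2d(np.array(px,float)); f=240/np.tan(np.radians(c['fovy']/2))
    d=np.c_[(px[:,0]-c['cx'])/f,-(px[:,1]-c['cy'])/f,-np.ones(len(px))]
    d=R.from_euler('xyz',c['orientation'],degrees=True).apply(d)
    return c['eye']+d*((z-c['eye'][2])/d[:,2])[:,None]
def proj(c,P):
    f=240/np.tan(np.radians(c['fovy']/2))
    q=R.from_euler('xyz',c['orientation'],degrees=True).inv().apply(np.atleast_2d(P)-c['eye'])
    return np.c_[c['cx']-f*q[:,0]/q[:,2],c['cy']+f*q[:,1]/q[:,2]]
E
python3 - <<'E'
from h import *; from bench import *
import cv2
c=get_calibration("side")
W=cast(c,[(265,330),(315,322),(323,378),(270,383)],103);print(W,W.mean(0))
print("top",cast(c,[(246,311),(252,406),(360,400)],103)); print("pad",cast(c,[(291,358)],79))
print("die",cast(c,[(400,327)],124))
im=cv2.imread("pics/side0.png"); a=cv2.resize(im[290:420,235:395],None,fx=5,fy=4.6,interpolation=cv2.INTER_CUBIC);cv2.imwrite("pics/sc.png",a[:598])
E
```

```text
[[ 446.21436326  -10.23532132  103.        ]
 [ 517.52840753  -34.69167873  103.        ]
 [ 480.15766429 -120.97228437  103.        ]
 [ 415.28210144  -91.68520739  103.        ]] [464.79563413 -64.39612295 103.        ]
top [[ 436.14372095   36.72317347  103.        ]
 [ 381.43460288 -109.25278757  103.        ]
 [ 505.4632849  -172.25667485  103.        ]]
pad [[463.72789568 -57.69796542  79.        ]]
die [[ 610.68349166 -117.45892825  124.        ]]
```

The pad is near (464,-58). The press x axis is yawed about -22°, and the tool is already at -23° plus a half turn, so it is aligned. I'll close the fingers and travel at constant height, coming in from the front left.

>>> step_arm:
  rows:
    - [[-20, -22, 0], 0]
    - [[-53, -57, 0], 0]
    - [[-86, -93, 0], 0]
    - [[-119, -128, 0], 0]
    - [[-152, -164, 0], 0]
    - [[-185, -200, 0], 0]
    - [[-218, -235, 0], 0]
    - [[-251, -271, 0], 0]
    - [[-284, -306, 0], 0]
    - [[-317, -342, 0], 0]
    - [[-350, -378, 0], 0]
    - [[-380, -410, 0], 0]
  fingers: 0
  squeeze: 40

```text
time: 1.35
tool_pos: [424.2, 24.0, 242.3]
tcp_rot: [180.0, 0.0, 156.9]
ft_force: [0.2, 1.0, 0.0]
finger_gap: 0.2
grip_force: 0.0
```

>>> step_arm:
  rows:
    - [[-25, -27, 0], 0]
    - [[-45, -48, 0], 0]
    - [[-58, -62, 0], 0]
    - [[-60, -65, 0], 0]
    - [[-60, -65, 0], 0]
    - [[-60, -65, 0], 0]

```text
time: 1.95
tool_pos: [453.5, -56.2, 242.2]
tcp_rot: [180.0, -0.0, 157.0]
ft_force: [-1.3, -0.1, 0.9]
finger_gap: -0.0
grip_force: 0.0
```

```bash
python3 - <<'E'
from h import *; from bench import *
import cv2
s=r.sense();print(s['time'],s['tool_pos'],s['tcp_rot'],s['finger_gap'],s['ft_force'])
c=get_calibration("wrist");print(c);im=snapshot("wrist");cv2.imwrite("pics/w1.png",im)
p=s['tool_pos'];print(proj(c,[p,p-[0,0,11]]))
E
```

```text
1.95 [453.52826389 -56.24849374 242.16322403] [ 1.79984929e+02 -3.07035815e-02  1.57005220e+02] -0.000778803911616367 [-1.3103212  -0.10941929  0.8796875 ]
{'fovy': 60.897603086230376, 'cx': 316.7358583104578, 'cy': 239.1829033565503, 'eye': array([392.13368506, -29.52040904, 373.42746968]), 'orientation': array([-1.54237828e+01, -1.15250413e-02,  6.70057798e+01])}
[[314.90381467 323.00573017]
 [315.02335991 309.56089344]]
```

View pics/w1.png

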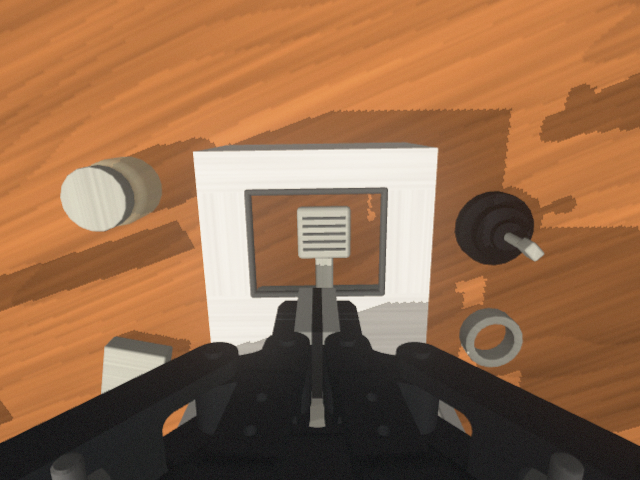

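The wrist view (image up is toward the press front) shows the window outline at about (245,190), (387,187), (384,296) and (250,297). The pad is at (297–350, 207–258) and the closed fingers hang below the window at about (318,300). I'll measure these with masks.

```bash
python3 - <<'E'
from h import *; from bench import *
import cv2
c=get_calibration("wrist");im=cv2.imread("pics/w1.png");p=r.sense()['tool_pos']
a=np.radians(-23);X=np.array([np.cos(a),np.sin(a),0]);Y=np.array([-X[1],X[0],0])
loc=lambda P:np.round(np.c_[(P-p)@X,(P-p)@Y],1).tolist()
hsv=cv2.cvtColor(im,cv2.COLOR_BGR2HSV)
m=np.uint8((hsv[...,1]<60)&(hsv[...,2]>120))*255
roi=np.zeros_like(m);roi[198:262,265:375]=m[198:262,265:375]
cs,_=cv2.findContours(cv2.morphologyEx(roi,cv2.MORPH_CLOSE,np.ones((7,7))),0,2)
k=max(cs,key=cv2.contourArea);print("padbox",cv2.boundingRect(k))
b=cv2.boxPoints(cv2.minAreaRect(k));print(b.tolist())
print("pad px",loc(cast(c,[(297,207),(350,207),(350,258),(298,258)],79)))
g=cv2.cvtColor(im,cv2.COLOR_BGR2GRAY)
print("row 230 L",g[230,238:265].tolist(),"R",g[230,375:395].tolist())
print("col 280",g[182:202,280].tolist(),g[282:304,280].tolist())
W=cast(c,[(245.5,190.5),(387,187.5),(384.5,295),(250.5,297)],103);print("win",loc(W),loc(W.mean(0)[None]), W.mean(0))
T=cast(c,[(203,152),(437,149)],103);e=T[1]-T[0];print("top front edge",loc(T),np.degrees(np.arctan2(e[1],e[0])))
for i,j in((0,1),(3,2)): e=W[j]-W[i];print(np.degrees(np.arctan2(e[1],e[0])),np.linalg.norm(e))
for i,j in((0,3),(1,2)): e=W[j]-W[i];print(np.degrees(np.arctan2(e[1],e[0])),np.linalg.norm(e))
crop=cv2.resize(im[140:360,190:440],None,fx=2.7,fy=2.7,interpolation=cv2.INTER_CUBIC);cv2.imwrite("pics/w1c.png",crop)
E
```

```text
padbox (297, 206, 53, 56)
[[296.9999694824219, 206.0], [348.9999694824219, 206.0], [348.9999694824219, 261.0], [296.9999694824219, 261.0]]
pad px [[-10.1, -13.8], [-10.1, 25.0], [29.1, 25.9], [29.1, -13.5]]
row 230 L [238, 240, 240, 238, 237, 236, 240, 239, 175, 115, 111, 107, 99, 85, 76, 94, 106, 112, 109, 110, 108, 109, 106, 106, 106, 108, 111] R [103, 104, 101, 104, 95, 97, 103, 112, 110, 108, 95, 110, 223, 237, 235, 234, 235, 236, 236, 237]
col 280 [233, 234, 237, 239, 237, 237, 218, 117, 103, 108, 108, 103, 100, 100, 112, 113, 108, 107, 104, 105] [101, 105, 102, 95, 75, 81, 86, 89, 83, 68, 82, 94, 103, 102, 108, 181, 235, 233, 234, 234, 235, 222]
win [[-25.9, -46.7], [-27.9, 47.3], [49.1, 49.1], [50.6, -46.7]] [[11.5, 0.8]] [464.43744476 -59.87941166 103.        ]
top front edge [[-50.9, -73.2], [-52.9, 78.6]] 67.75508527184469
68.25384893792481 94.08943132119609
67.95473490965833 95.79889853324329
-22.946351854275033 76.51282918343766
-21.66762229259509 76.99623359639465
```

View pics/w1c.png

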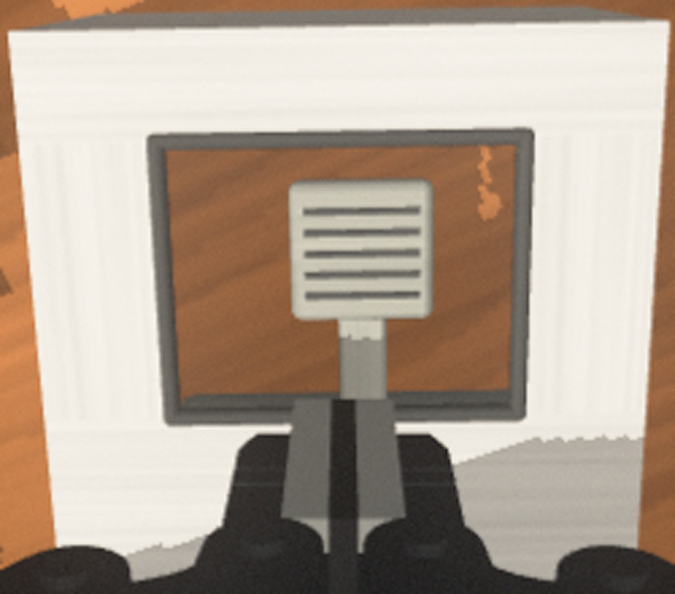

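The pad centre is 9.5 mm back and 6 mm left of the TCP, and the window centre is 11.5 mm back and 1 mm left. That leaves ample clearance. I'll shift over the pad and descend to just above it.

>>> step_arm:
  rows:
    - [[-4, 3, 0], 0]
    - [[-9, 6, 8], 0]
    - [[-9, 6, 25], 0]
    - [[-9, 6, 45], 0]
    - [[-9, 6, 65], 0]
    - [[-9, 6, 85], 0]
    - [[-9, 6, 100], 0]
    - [[-9, 6, 110], 0]
    - [[-9, 6, 115], 0]
    - [[-9, 6, 115], 0]
    - [[-9, 6, 115], 0]
    - [[-9, 6, 115], 0]

```text
time: 3.2
tool_pos: [465.1, -55.1, 128.3]
tcp_rot: [180.0, 0.1, 157.0]
ft_force: [0.2, 0.2, 0.1]
finger_gap: -0.4
grip_force: 0.0
```

```bash
python3 - <<'E'
from h import *; from bench import *
import cv2
s=r.sense();print(s['time'],s['tool_pos'],s['tcp_rot'],s['ft_force'])
a=snapshot("wrist")[100:400,120:520];b=snapshot("side")[190:490,120:520]
b=cv2.resize(b,(400,300))
cv2.imwrite("pics/w2.png",np.hstack([a,b]))
E
```

```text
3.2 [465.13904025 -55.13580315 128.25246758] [1.79982302e+02 9.20079784e-02 1.56978594e+02] [0.16673682 0.20455684 0.12011197]
```

View pics/w2.png

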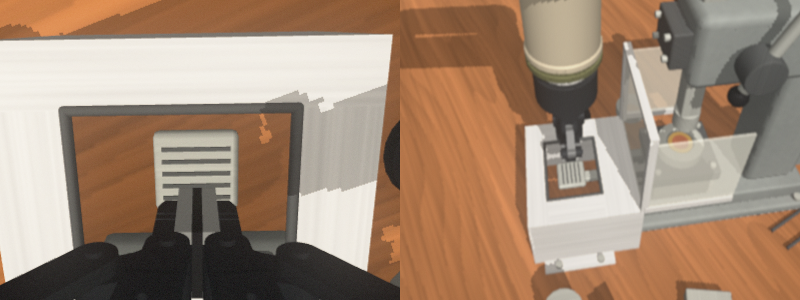

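The fingertips sit laterally centred on the pad and above the window, clear of all its edges. I'll descend to contact, then push slowly.

>>> step_arm:
  rows:
    - [[0, 0, 5], 0]
    - [[0, 0, 12], 0]
    - [[0, 0, 19], 0]
    - [[0, 0, 26], 0]
    - [[0, 0, 31], 0]
    - [[0, 0, 34], 0]
    - [[0, 0, 36], 0]
    - [[0, 0, 37], 0]
    - [[0, 0, 38], 0]
    - [[0, 0, 39], 0]
    - [[0, 0, 40], 0]
    - [[0, 0, 41], 0]

```text
time: 4.5
tool_pos: [464.3, -54.9, 86.7]
tcp_rot: [-180.0, -0.0, 157.0]
ft_force: [-5.1, 2.1, 6.8]
finger_gap: 0.3
grip_force: 3.2
```

>>> step_arm:
  rows:
    - [[0, 0, 1], 0]
    - [[0, 0, 2], 0]
    - [[0, 0, 3], 0]
    - [[0, 0, 4], 0]
    - [[0, 0, 5], 0]
    - [[0, 0, 6], 0]
    - [[0, 0, 7], 0]
    - [[0, 0, 8], 0]
    - [[0, 0, 8], 0]
    - [[0, 0, 8], 0]

```text
time: 5.5
tool_pos: [463.9, -54.8, 78.7]
tcp_rot: [-180.0, -0.1, 157.0]
ft_force: [-6.1, 2.8, 8.1]
finger_gap: -0.1
grip_force: 4.4
```

>>> step_arm:
  rows:
    - [[0, 0, 0.7], 0]
    - [[0, 0, 1.4], 0]
    - [[0, 0, 2.1], 0]
    - [[0, 0, 2.8], 0]
    - [[0, 0, 3.5], 0]
    - [[0, 0, 4.2], 0]
    - [[0, 0, 4.8], 0]
    - [[0, 0, 5.4], 0]
    - [[0, 0, 6], 0]
    - [[0, 0, 6], 0]
    - [[0, 0, 6], 0]

```text
time: 6.6
tool_pos: [464.0, -54.8, 72.8]
tcp_rot: [-180.0, -0.1, 157.0]
ft_force: [-6.7, 2.9, 10.1]
finger_gap: -0.1
grip_force: 5.4
```

```bash
python3 - <<'E'
from h import *; from bench import *
import cv2
s=r.sense();print(s['time'],s['tool_pos'],s['ft_force'])
a=snapshot("wrist")[100:400,120:520];b=cv2.resize(snapshot("side")[280:430,230:430],(400,300))
cv2.imwrite("pics/w3.png",np.hstack([a,b]))
E
```

```text
6.6 [463.96859876 -54.78149849  72.80024825] [-6.74845029  2.94637209 10.14940372]
```

View pics/w3.png

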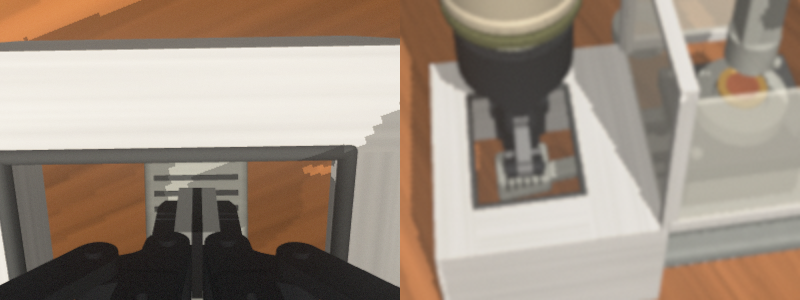

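The fingers hold the pad down and clear of the window edges, and the blank is rising centred in the die. The force has not jumped yet, so the lever is just short of its stop.

>>> step_arm:
  rows:
    - [[0, 0, 0.4], 0]
    - [[0, 0, 0.8], 0]
    - [[0, 0, 1.2], 0]
    - [[0, 0, 1.6], 0]
    - [[0, 0, 1.6], 0]
    - [[0, 0, 1.6], 0]

```text
time: 7.3
tool_pos: [464.1, -54.8, 71.3]
tcp_rot: [-180.0, -0.1, 157.0]
ft_force: [-7.3, 1.9, 9.7]
finger_gap: -0.3
grip_force: 5.6
```

>>> step_arm:
  rows:
    - [[0, 0, 0.4], 0]
    - [[0, 0, 0.8], 0]
    - [[0, 0, 1.2], 0]
    - [[0, 0, 1.2], 0]
    - [[0, 0, 1.2], 0]

```text
time: 7.8
tool_pos: [464.1, -54.8, 70.8]
tcp_rot: [-180.0, -0.1, 157.0]
ft_force: [-11.6, 2.7, 18.3]
finger_gap: 0.1
grip_force: 10.0
```

The force jumped to 18 N and the descent stalled, so the lever is at its stop. One last look at the blank.

>>> step_arm:
  rows:
    - [[0, 0, 0], 0]
    - [[0, 0, 0], 0]
    - [[0, 0, 0], 0]
    - [[0, 0, 0], 0]
    - [[0, 0, 0], 0]

```text
time: 8.3
tool_pos: [464.2, -54.8, 70.8]
tcp_rot: [-180.0, -0.1, 157.0]
ft_force: [-11.4, 2.1, 18.1]
finger_gap: 0.2
grip_force: 10.0
```

```bash
python3 - <<'E'
from bench import *
import cv2,numpy as np
a=cv2.resize(snapshot("scene")[190:280,190:310],(400,300));b=cv2.resize(snapshot("side")[290:365,350:450],(400,300))
cv2.imwrite("pics/w4.png",np.hstack([a,b]));print(r.sense()['ft_force'])
E
```

```text
[-11.02652356   2.50110456  18.11682136]
```

View pics/w4.png

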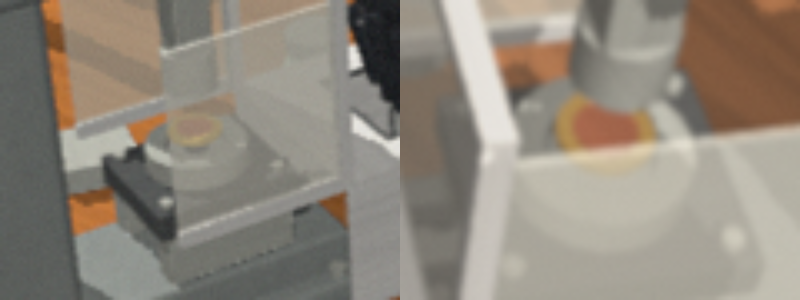

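The blank stands up out of the die, centred and level, and the push holds steady at 18 N. I'm handing in.

```bash
python3 -c "
from bench import r
print(r.hand_in())"
```

```text
the job is handed in; nothing more can be done
None
```

I handed the job in at about 8.4 s, with the lever held at its stop at about 18 N and the blank standing centred and level above the die. I saw no sign of touching the guard, the blank or the other things, but the judge's verdict was not shown.

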